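# Clamp the casting mould and hold the funnel over its pouring hole

### The arm

A 6-joint arm with a two-finger parallel gripper is mounted at the origin on the work surface; the furniture and walls round the work are solid. World frame = base frame: x ahead of the robot, y to its left, z up, the work surface at z = 0. Lengths are in mm, angles in rad, forces in N, time in s.
With the tool pointing down it reaches from about 375 to 900 mm from the base axis. Payload 3.1 kg.
Tool frame: the origin (TCP) lies between the finger pads; the fingertips stand 17 mm ahead of it and the grasp point (between the pads) lies 2 mm behind it; z points along the fingers, y is the line along which they close (so a half turn about z gives the same grasp; the last joint's range is limited). The gripper opens to 87 mm and grips with 3 to 60 N. Pads are 19 mm wide; open, the fingers measure 117 mm over their backs; the gripper's body (75 mm by 190 mm) begins 51 mm behind the grasp point.
Start: joints at [-1.442, 0.527, 1.433, -0, 1.181, -0.178], TCP at [188.779, -595.785, 239.548] pointing down, gripper open.
Joint ranges: [-3.08, 3.08], [-0.75, 2.2], [0.22, 2.44], [-1.43, 4.57], [0, 2.65], [-2.85, 2.85]. Speed limits (rad/s): [2.79, 2.79, 3.14, 3.14, 3.14, 3.14].

### API

Orientations are given as a rotation vector (axis times angle).
In Python, from cell import ctrl gives the robot as it stands.
- The arm moves only by the tool play_rows, never from a script. Its argument "series" is a list that holds one entry, the list of rows, each a list of 7 numbers: the shift along the tool's x, y, z in units of 50 mm (1.0 is 50 mm), then the turn, a rotation vector about the tool's x, y, z in units of 5 degrees (1.0 is 5 degrees), then the opening, from 0 (shut) to 1 (fully open). In form: [[[x, y, z, ax, ay, az, fingers], ...]]. A call has exactly 10 rows; each row is the pose to reach, as a shift and turn from the pose commanded when the call began, along the tool's axes at that moment; what a row does not reach only later rows make up. A row lasts 1/8 s, in which the tool goes at most 62.5 mm and 10.7 degrees, less where a joint would pass 70% of its speed; a pose out of reach is approached as far as the arm can. A call with a gripper value outside its range is refused whole. The fingers move at their own pace and stop on an object; "squeeze" is the grip in N (left out, the last holds). Time passes only in rows, so rows that repeat a pose let the fingers close, or fill a call up. It gives the time, the measured TCP pose, the force, the opening and the grip force at its end, in the units of the state.
- ctrl.get_state(): the state, without advancing time (a new reading comes with each control period).
- ctrl.read_camera(name): name is "side" or "top" or "wrist"; returns a dict with "image" (384x512x3 uint8, red, green, blue), "camera_matrix" (3x3 intrinsics, pixels), "origin" and "rotation" of the camera in the world. Camera axes: x right, y down, z forward; pixel columns grow to the right and rows downward; lengths in mm; the calibration is good to about 2 mm. A picture is of the moment at which its call begins. There is no depth.
- ctrl.job_done(): hands the job in; it is judged then, once.
The state is a dict: "t": time; "joint_positions": joint angles; "dq": joint speeds; "joint_torque": joint torques, N m; "position": TCP position; "tool_rot": TCP orientation; "contact_force": force on the tool from outside, world axes, zero at the start; "torque": the same for the moment, N m; "finger_gap": finger opening in mm; "gripper_force": force on a finger pad.
Only numpy, scipy, OpenCV 4.12 (cv2) and the standard library are available. Lean on these libraries where they do the work, as an engineer would, in place of code of your own. Each camera call takes 0.05 s, during which the arm holds its last target. There are 200 camera calls.

### The job

Get the plaster mould ready for me to pour slip: first lock its clamp by pressing the black knob down against its spring and turning it clockwise to the stop, so that it stays locked when you let go. Then take the steel funnel with the side handle out of the cup it is draining in, carry it over the other things and hold it upright with the spout centred over the mould's large pouring hole (not the small vent), about a centimetre above the plaster. The funnel must never touch the mould or its clamp, nothing may be knocked over or pushed about, and you finish while still holding the funnel there, motionless.

Things in the scene. Friction and masses are not known exactly. Their poses are not given: they have to be found in the camera images.
- mould_clamp: Clamp with casting mould, fixed: plywood board 144 (x) x 230 (y) x 18 mm; white plaster mould 100 x 200 mm on it, top face 102 mm above the table. A steel bridge (148 mm along x, 34 wide, top 134 mm high) crosses its middle on rods at x = +-60 mm (148 mm high) and carries a sleeve 34 mm across, up to 160 mm, with the knob. Origin: underside centre of the board; z up.
- pour_hole (a point): Centre of the mouth of the large round pouring hole (36 mm across, 30 mm deep) in the mould's flat top face, at that face's height (102 mm above the table). 75 mm from the knob's axis, on the clamp's -y side. z up.
- vent_hole (a point): Centre of the mouth of the small air vent (10 mm across) at the other end of the mould's top face. Not the place to pour.
- knob_grip (a point): Centre of the knob's grip, on its vertical axis: a black bar 52 mm long (this frame's x), 14 mm thick (its y; pinch it there from above), 22 mm high, so its top is 11 mm above this point. 187 mm above the table before it is pressed; moves down and turns with the knob. z up.
- clamp_plunger (a joint): How far the knob is pressed down, m: 0 = up, as at the start; 0.009 = bottom. A spring pushes it up: 3.6 N at the top, 12 N at the bottom. While it is being turned it must be held deeper than 0.007 (press to 0.008 or more) to pass under the ledge of its J-slot.
- clamp_knob (a joint): Turn of the knob, rad, clockwise from above positive. Starts at -0.1 to 0.1, where a cross pin in a J-slot keeps it from turning until it is pressed down; stop at 1.15. Let go past about 0.87 (best at the stop), the pin springs up 2 mm into a notch (plunger then 0.004 to 0.005) and it stays locked; let go earlier, it does not latch.
- funnel: Steel funnel, 0.11 kg (varies), 102 mm high, mouth 91 mm across, narrowing below 94 mm height to a spout 14 mm across, 50 mm long. Starts upright in a cup, spout down. Origin: centre of the spout's lower end; z up its axis. Handle: a level bar 12 mm thick (along y), 14 mm high, sticking out along -x from 44 to 105 mm from the axis, its middle 94 mm above the origin.
- funnel_spout (a point): Centre of the lower end of the funnel's spout (same point and axes as the funnel's origin).
- funnel_handle (a point): Grip point in the middle of the funnel handle, 80 mm from the funnel's axis and 94 mm above the spout's end; the bar runs along this frame's x and is 12 mm thick along its y. At the start it is roughly 110 mm above the table, outside the cup and on the robot's side.
- stone_cup_4: Stoneware cup in which the funnel rests, 78 mm across, 92 mm high, open at the top, loose. Origin: underside centre.
- stone_cup_1: Empty stoneware cup, 78 mm across, 86 mm high, loose. Origin: underside centre. Leave it alone.
- stone_cup_3: Empty stoneware cup, 78 mm across, 84 mm high, loose. Origin: underside centre. Leave it alone.
- slip_cup_1: Plastic cup, 68 mm across, 90 mm high, light, standing between the stoneware cups and the mould. Origin: underside centre. Leave it alone.
- small_tub: Closed round tub, 109 mm across, 55 mm high, on the left. Origin: underside centre. Leave it alone.
- brush_jar: Jar full of brushes, 72 mm across, brushes reaching 224 mm above the table, fixed, at the back left. Origin: underside centre.
Things that resemble listed ones, but are neither listed nor needed, are in the scene too. What is shaped like the stone_cup_4 but purple is not meant.

How it is judged:
By the outcome, as a careful person would: the job done as asked, in the order asked, and still so for the second after the job is handed in, while the arm keeps its last pose, push and grip.
It also fails if it takes over 58 s, if anything falls off the work surface, if the arm or the gripper's body presses on something with over 40 N, if the wrist force passes 120 N, or if a joint passes its speed limit or range.

## Working session

There is one attempt and no reset: what is moved stays moved. The work goes in short steps, Python scripts to look and compute and a tool call to move; the robot and the scene stay as the last step left them, time stands still between calls to the robot, and variables do not carry over. Pictures are saved under pics/ and viewed, at most 10 in all, crops included, and the job is handed in when it is done.

Besides the shell and the picture viewer there is one more tool, called as name(argument=value, ...) on one line, values as JSON. play_rows: Moves the arm, as the interface text tells. Its arguments: {"type":"object","properties":{"series":{"type":"array"},"squeeze":{"type":"number"}},"required":["series"]}

```bash
mkdir -p pics; ls; python3 - <<'E'
from cell import ctrl
import cv2,numpy as np
s=ctrl.get_state();print(s)
for n in("top","side"):
    d=ctrl.read_camera(n);cv2.imwrite(f"pics/{n}0.png",cv2.resize(d["image"][:,:,::-1],(800,600),interpolation=cv2.INTER_CUBIC))
    np.savez(f"{n}0.npz",**d);print(n,d["camera_matrix"].tolist(),d["origin"],d["rotation"])
E
```

```text
pics
{'t': 0.0, 'joint_positions': array([-1.44250587e+00,  5.28456237e-01,  1.43390058e+00,  3.41185434e-06,
        1.18136713e+00, -1.78521219e-01]), 'dq': array([-0.00149114, -0.00012958,  0.00063722, -0.00093502, -0.00101814,
       -0.00113111]), 'joint_torque': array([-1.31036486e-03, -4.40047038e+01, -1.76589078e+01,  6.30643009e-02,
        5.84523682e-02, -1.82078566e-04]), 'position': array([ 188.68987727, -595.11503818,  238.57823024]), 'tool_rot': array([-3.10259379e+00, -4.79723032e-01, -8.89668085e-05]), 'contact_force': array([-0.00253232,  0.13947779,  0.36042052]), 'torque': array([0.02894711, 0.02852266, 0.01718925]), 'gripper_force': 0.0, 'finger_gap': 87.15862155880231}
top [[435.1295430060732, 0.0, 251.08523312227308], [0.0, 435.1295430060732, 187.0406853335793], [0.0, 0.0, 1.0]] [ 303.42909981    9.67720329 1588.74202554] [-2.1652669   2.18890457 -0.13201499]
side [[488.7010665018502, 0.0, 259.31145574286046], [0.0, 488.7010665018502, 193.2566204079741], [0.0, 0.0, 1.0]] [  232.33623897 -1270.20100985  1126.2427792 ] [-2.21969764  0.17438287 -0.09976458]
```

View pics/top0.png

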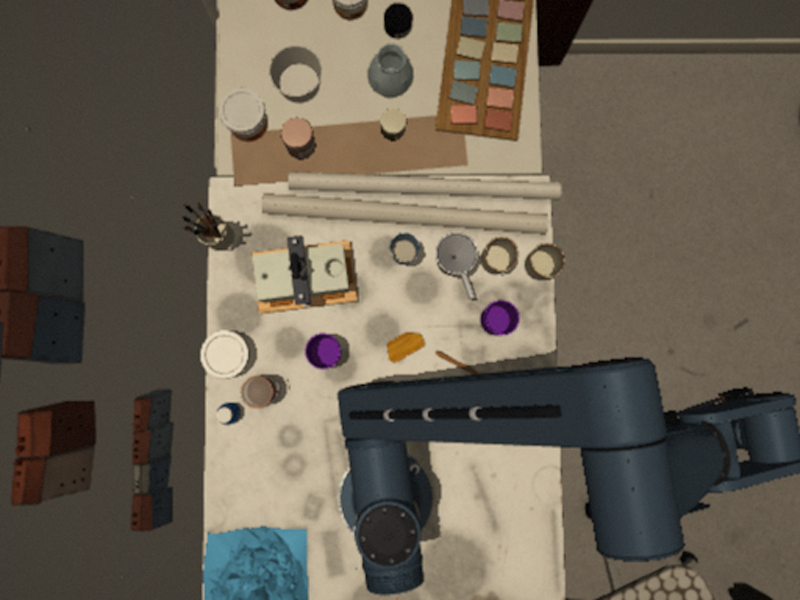

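View pics/side0.png

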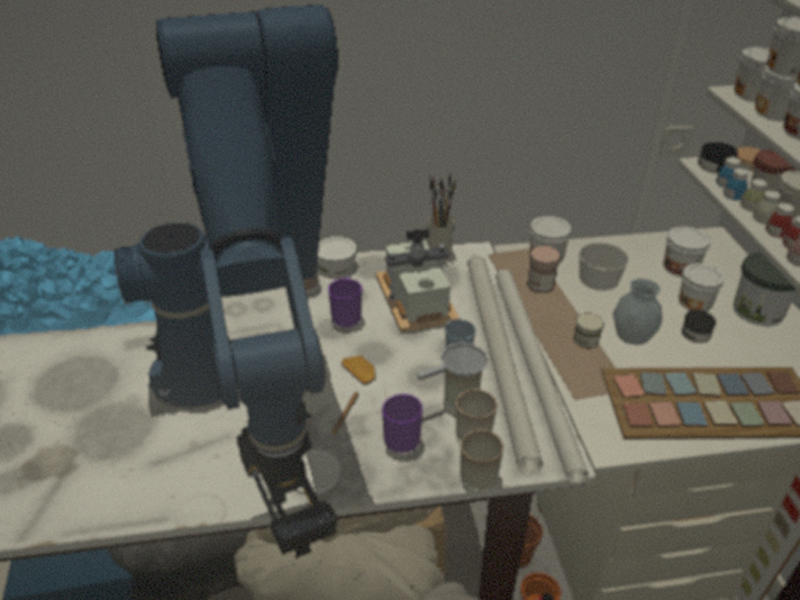

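The top picture shows the clamp at about (303,272) with the pour hole at (333,267), and the funnel at (458,252) with its handle end at (473,297). Both are in 800-px coordinates. Next I'll enlarge crops.

```bash
cat > h.py <<'E'
import numpy as np
from scipy.spatial.transform import Rotation as R
def rot(r):
    r=np.asarray(r); return r if r.shape==(3,3) else R.from_rotvec(r).as_matrix()
def onplane(d,uv,z):
    uv=np.atleast_2d(uv); K=d["camera_matrix"]
    ray=(rot(d["rotation"])@np.linalg.inv(K)@np.c_[uv,np.ones(len(uv))].T).T
    o=d["origin"]; return o+ray*((z-o[2])/ray[:,2])[:,None]
def proj(d,P):
    q=(np.atleast_2d(P)-d["origin"])@rot(d["rotation"])@d["camera_matrix"].T
    return q[:,:2]/q[:,2:]
def rows_for(s,P,Rm,P0=None,R0=None):
    "shift/turn in row units to reach pose P,Rm from the present one"
    P0=s["position"] if P0 is None else P0; R0=rot(s["tool_rot"]) if R0 is None else R0
    return np.r_[R0.T@(np.asarray(P)-P0)/50, np.degrees(R.from_matrix(R0.T@Rm).as_rotvec())/5].round(3)
def down(yaw): # tool z down; tool y closing line along yaw (rad, world)
    y=np.array([np.cos(yaw),np.sin(yaw),0]); z=np.array([0,0,-1.]); return np.c_[np.cross(y,z),y,z]
E
python3 - <<'E'
import cv2,numpy as np
from h import *
d=dict(np.load("top0.npz"))
im=d["image"][:,:,::-1]
a=im[150:205,155:235];b=im[140:200,245:325]
cv2.imwrite("pics/crop1.png",np.hstack([cv2.resize(a,(400,275)),np.zeros((275,0,3),np.uint8)]) if 0 else np.vstack([cv2.resize(a,(560,385),interpolation=cv2.INTER_CUBIC)[:290],cv2.resize(b,(560,420),interpolation=cv2.INTER_CUBIC)[:310]]))
E
```

```text
(no output)
```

View pics/crop1.png

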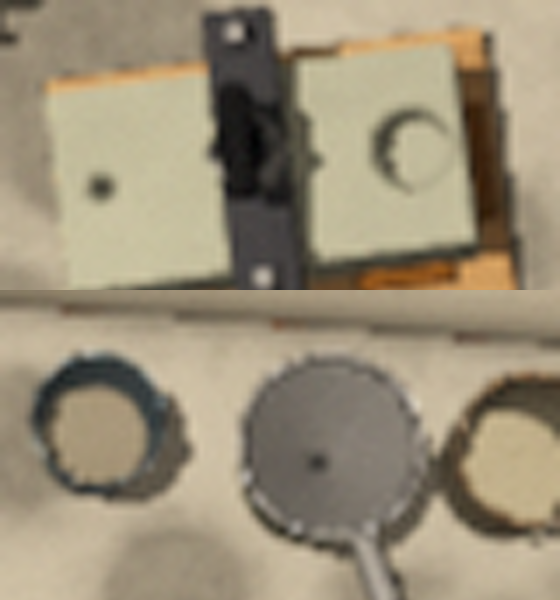

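```bash
python3 - <<'E'
import cv2,numpy as np
from h import *
d=dict(np.load("top0.npz"));s=dict(np.load("side0.npz"))
A=lambda p:(np.array(p)+.5)/7-.5+[155,150]
B=lambda p:(np.array(p)-[0,290]+.5)/7-.5+[245,140]
print("hole",onplane(d,A([415,151]),102),"vent",onplane(d,A([101,187]),102))
print("corners",onplane(d,[A(p) for p in([47,90],[450,43],[475,243],[68,290])],102).round(1).tolist())
print("rods",onplane(d,[A(p) for p in([236,31],[263,275])],148).round(1).tolist())
print("knob",onplane(d,[A(p) for p in([240,142],[236,85],[244,198])],198).round(1).tolist())
print("rim",onplane(d,B([335,446]),118),"handle root",onplane(d,B([361,540]),110),"hole",onplane(d,B([317,461]),60))
print("hend",onplane(d,(np.array([473,297])+.5)*.64-.5,110))
im=s["image"][:,:,::-1]
a=im[140:215,235:315];b=im[200:290,260:330]
cv2.imwrite("pics/crop2.png",np.hstack([cv2.resize(a,None,fx=5,fy=5,interpolation=cv2.INTER_CUBIC),cv2.resize(b,None,fx=5,fy=5,interpolation=cv2.INTER_CUBIC)[:375]]))
E
```

```text
hole [[513.15582492 109.17157938 102.        ]] vent [[496.76799515 262.99400283 102.        ]]
corners [[545.1, 289.8, 102.0], [566.8, 91.8, 102.0], [467.3, 79.9, 102.0], [446.2, 278.7, 102.0]]
rods [[565.4, 191.4, 148.0], [448.0, 178.3, 148.0]]
knob [[504.5, 183.1, 198.0], [531.1, 185.0, 198.0], [478.6, 181.2, 198.0]]
rim [[ 540.49604781 -160.70995968  118.        ]] handle root [[ 495.05484725 -173.40583521  110.        ]] hole [[ 542.21740288 -158.09812263   60.        ]]
hend [[ 444.43989306 -194.20792406  110.        ]]
```

View pics/crop2.png

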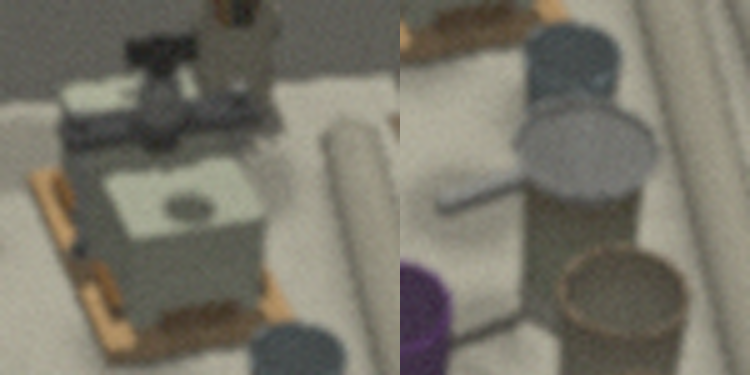

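```bash
python3 - <<'E'
import numpy as np
from h import *
s=dict(np.load("side0.npz"));d=dict(np.load("top0.npz"))
S=lambda p,o:(np.array(p)+.5)/5-.5+o
def tri(p,q):
    from scipy.optimize import least_squares
    r=least_squares(lambda P:np.r_[proj(d,P)[0]-p,proj(s,P)[0]-q],[500,0,100]); return r.x.round(1),r.fun.round(2)
A=lambda p:(np.array(p)+.5)/7-.5+[155,150]
B=lambda p:(np.array(p)-[0,290]+.5)/7-.5+[245,140]
print("rim",tri(B([335,446]),S([186,149],[260,200])))
print("hend",tri((np.array([473,297])+.5)*.64-.5,S([42,204],[260,200])))
print("hole",tri(A([415,151]),S([190,210],[235,140])))
print("knob",tri(A([240,142]),S([162,45],[235,140])))
E
```

```text
rim (array([ 542.1, -161.8,  108.5]), array([ 0.  , -0.02, -0.01,  0.  ]))
hend (array([ 444.9, -194.8,  105.7]), array([ 0.  , -0.01, -0.01,  0.  ]))
hole (array([514.5, 109.2, 100.7]), array([ 0.03, -0.32, -0.33,  0.04]))
knob (array([505.8, 183.6, 193.5]), array([ 0.02, -0.2 , -0.22,  0.03]))
```

```bash
cat >> h.py <<'E'
import os
def plan(*wps,tilt=None):
    "wps: (x,y,z,yaw of tool y); prints rows from commanded pose; saves last as commanded"
    if os.path.exists("cmd.npz"): c=np.load("cmd.npz"); P0,R0=c["P"],c["R"]
    else: P0,R0=np.array([188.779,-595.785,239.548]),down(-1.2640)
    for w in wps:
        Rm=down(w[3]) if tilt is None else tilt@down(w[3])
        r=rows_for(None,w[:3],Rm,P0,R0).round(2); print(r.tolist())
    np.savez("cmd.npz",P=P0+R0@(r[:3]*50),R=R0@R.from_rotvec(np.radians(r[3:]*5)).as_matrix())
def st():
    from cell import ctrl
    s=ctrl.get_state(); c=np.load("cmd.npz"); m=rot(s["tool_rot"])
    print("t",round(s["t"],2),"P",s["position"].round(1),"cmd",c["P"].round(1),"yaw",np.arctan2(m[1,1],m[0,1]).round(3),"rotErr",np.degrees(R.from_matrix(c["R"].T@m).as_rotvec()).round(2),"F",s["contact_force"].round(1),"T",s["torque"].round(2),"gap",s["finger_gap"].round(1),"gf",round(s["gripper_force"],1),"q",s["joint_positions"].round(2))
    return s
E
python3 - <<'E'
from h import *
plan((330,-400,300,-0.7),(460,-100,300,0.0))
E
```

```text
[3.88, -2.88, -1.21, 0.0, 0.0, -6.46]
[8.17, -7.81, -1.21, 0.0, 0.0, -14.48]
```

play_rows(series=[[[1.3,-0.96,-0.6,0,0,-2.1,1],[2.6,-1.92,-1.21,0,0,-4.3,1],[3.88,-2.88,-1.21,0,0,-6.46,1],[4.7,-3.8,-1.21,0,0,-8,1],[5.6,-4.8,-1.21,0,0,-9.6,1],[6.5,-5.8,-1.21,0,0,-11.2,1],[7.3,-6.8,-1.21,0,0,-13,1],[8.17,-7.81,-1.21,0,0,-14.48,1],[8.17,-7.81,-1.21,0,0,-14.48,1],[8.17,-7.81,-1.21,0,0,-14.48,1]]])

```text
t: 1.35
position: [460.5, -96.7, 299.8]
tool_rot: [-2.215, -2.226, -0.0]
contact_force: [-0.0, -0.8, 0.2]
finger_gap: 87.0
gripper_force: 0.0
```

```bash
python3 - <<'E'
from h import *
st()
plan((506,184,290,1.66))
E
```

```text
Traceback (most recent call last):
  File "h.py", line 30, in st
    print("t",round(s["t"],2),"P",s["position"].round(1),"cmd",c["P"].round(1),"yaw",np.arctan2(m[1,1],m[0,1]).round(3),"rotErr",np.degrees(R.from_matrix(c["R"].T@m).as_rotvec()).round(2),"F",s["contact_force"].round(1),"T",s["torque"].round(2),"gap",s["finger_gap"].round(1),"gf",round(s["gripper_force"],1),"q",s["joint_positions"].round(2))
                                                                                                                                                                                                                                                           ^^^^^^^^^^^^^^^^^^^^^
AttributeError: 'float' object has no attribute 'round'
```

```bash
sed -i 's/s\["finger_gap"\].round(1)/round(s["finger_gap"],1)/' h.py; python3 - <<'E'
from h import *
st()
plan((506,184,290,1.66))
E
```

```text
t 1.35 P [460.5 -96.7 299.8] cmd [ 460.3 -100.1  300. ] yaw 0.005 rotErr [ 0.04  0.06 -0.3 ] F [-0.  -0.8  0.2] T [-0.04 -0.16 -0.01] gap 87.0 gf 0.0 q [-0.45  0.24  1.73  0.    1.17 -0.45]
[5.68, 0.91, 0.2, -0.0, -0.0, -19.03]
```

play_rows(series=[[[0.9,0.13,0.1,0,0,-2.1,1],[1.8,0.26,0.2,0,0,-4.2,1],[2.7,0.39,0.2,0,0,-6.3,1],[3.5,0.52,0.2,0,0,-8.4,1],[4.4,0.65,0.2,0,0,-10.5,1],[5.1,0.78,0.2,0,0,-12.6,1],[5.68,0.91,0.2,0,0,-14.7,1],[5.68,0.91,0.2,0,0,-16.8,1],[5.68,0.91,0.2,0,0,-19.03,1],[5.68,0.91,0.2,0,0,-19.03,1]]])

```text
t: 2.6
position: [506.0, 183.0, 289.7]
tool_rot: [0.136, -3.138, 0.001]
contact_force: [-0.0, 0.3, -0.3]
finger_gap: 86.9
gripper_force: 0.0
```

```bash
python3 - <<'E'
from h import *
import cv2
from cell import ctrl
st()
d=ctrl.read_camera("wrist");np.savez("w1.npz",**d)
im=d["image"][:,:,::-1].copy()
cv2.imwrite("pics/w1.png",cv2.resize(im,(800,600)))
print(d["origin"],rot(d["rotation"]).round(3).tolist(),proj(d,[[506,184,198],[513,109,102]]))
E
```

```text
t 2.6 P [506.  183.  289.7] cmd [505.9 183.8 290. ] yaw 1.658 rotErr [0.02 0.05 0.16] F [-0.   0.3 -0.3] T [ 0.13 -0.13 -0.  ] gap 86.9 gf 0.0 q [ 0.14  0.35  1.59 -0.    1.2  -1.52]
[438.63734075 177.57219193 434.89697579] [[-0.087, 0.965, 0.247], [0.996, 0.084, 0.021], [-0.001, 0.248, -0.969]] [[256.87943075 197.63580433]
 [188.8800063  174.26019686]]
```

View pics/w1.png

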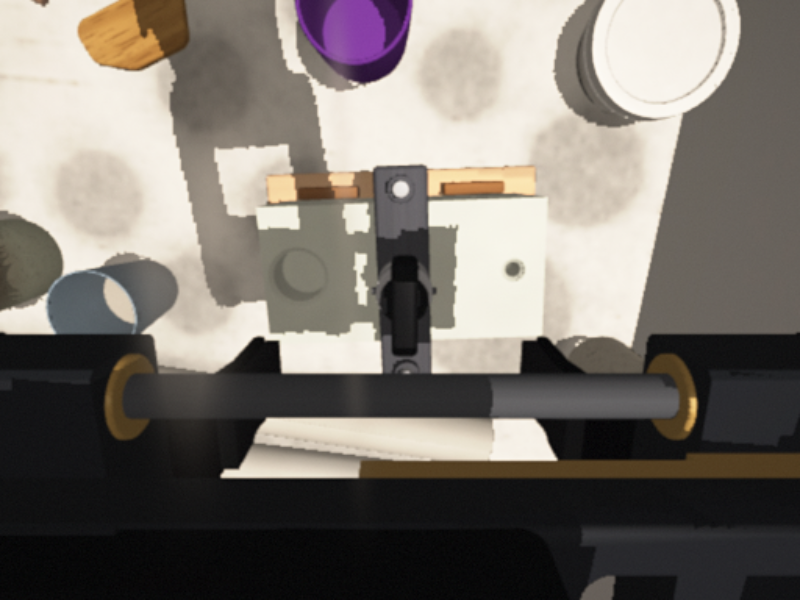

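The wrist view shows the black knob bar from (403,257) to (405,353), rods at (401,188) and (405,369), the pour hole at (302,273) and the vent at (513,268).

```bash
python3 - <<'E'
from h import *
d=dict(np.load("w1.npz"))
W=lambda p:(np.array(p)+.5)*.64-.5
print("rods",onplane(d,W([[401,188],[405,369]]),148).round(1).tolist())
print("hole/vent",onplane(d,W([[302,273],[513,268]]),102).round(1).tolist())
print("corners",onplane(d,W([[257,207],[546,198],[268,333],[543,337]]),102).round(1).tolist())
print("knob far end L/R",onplane(d,W([[393,353],[416,353]]),198).round(1).tolist(), "near",onplane(d,W([[393,282],[393,257],[417,257]]),198).round(1).tolist())
print(proj(d,[[480,184,198],[532,184,198]])/.64)
E
```

```text
rods [[446.7, 178.5, 148.0], [560.1, 191.0, 148.0]]
hole/vent [[512.9, 113.7, 102.0], [496.3, 262.6, 102.0]]
corners [[469.3, 81.2, 102.0], [446.1, 278.0, 102.0], [560.0, 90.4, 102.0], [545.5, 292.1, 102.0]]
knob far end L/R [[530.4, 181.6, 198.0], [529.4, 193.7, 198.0]] near [[492.1, 178.4, 198.0], [479.3, 177.3, 198.0], [478.3, 189.3, 198.0]]
[[405.9160091  259.20274342]
 [397.06299013 355.88875985]]
```

```bash
python3 - <<'E'
from h import *
plan((505.3,185,230,1.657),(505.3,185,188,1.657))
E
```

```text
[0.01, 0.02, 1.2, 0.0, 0.0, 0.04]
[0.01, 0.02, 2.04, 0.0, 0.0, 0.04]
```

play_rows(series=[[[0.01,0.02,0.6,0,0,0.04,1],[0.01,0.02,1.2,0,0,0.04,1],[0.01,0.02,1.6,0,0,0.04,0.6],[0.01,0.02,1.9,0,0,0.04,0.5],[0.01,0.02,2.04,0,0,0.04,0.4],[0.01,0.02,2.04,0,0,0.04,0.3],[0.01,0.02,2.04,0,0,0.04,0],[0.01,0.02,2.04,0,0,0.04,0],[0.01,0.02,2.04,0,0,0.04,0],[0.01,0.02,2.04,0,0,0.04,0]]], squeeze=50)

```text
t: 3.9
position: [505.6, 185.0, 188.6]
tool_rot: [-0.135, 3.138, 0.001]
contact_force: [-0.3, -0.1, 2.8]
finger_gap: 25.4
gripper_force: 50.0
```

```bash
python3 - <<'E'
from h import *
st()
plan((505.3,185,180,1.657),(505.3,185,179,1.657))
E
```

```text
t 3.9 P [505.6 185.  188.6] cmd [505.3 184.8 188. ] yaw 1.657 rotErr [-0.02 -0.06 -0.  ] F [-0.3 -0.1  2.8] T [ 0.17 -0.1   0.04] gap 25.4 gf 50.0 q [ 0.14  0.48  1.7   0.    0.96 -1.51]
[-0.0, 0.0, 0.16, 0.0, 0.0, -0.0]
[-0.0, 0.0, 0.18, 0.0, 0.0, -0.0]
```

play_rows(series=[[[0,0,0,0,0,0,0],[0,0,0,0,0,0,0],[0,0,0,0,0,0,0],[0,0,0,0,0,0,0],[0,0,0,0,0,0,0],[0,0,0,0,0,0,0],[0,0,0,0,0,0,0],[0,0,0,0,0,0,0],[0,0,0,0,0,0,0],[0,0,0,0,0,0,0]]])

```text
t: 5.15
position: [505.5, 184.9, 188.1]
tool_rot: [-0.135, 3.138, 0.0]
contact_force: [2.0, 1.9, 2.5]
finger_gap: 25.0
gripper_force: 50.0
```

```bash
python3 - <<'E'
from h import *
import cv2
from cell import ctrl
np.savez("cmd.npz",P=np.array([505.3,184.8,188.]),R=down(1.657))
st()
d=ctrl.read_camera("wrist");np.savez("w2.npz",**d)
cv2.imwrite("pics/w2.png",cv2.resize(d["image"][100:300,130:390,::-1],(780,600)))
E
```

```text
t 5.15 P [505.5 184.9 188.1] cmd [505.3 184.8 188. ] yaw 1.657 rotErr [-0.01 -0.03  0.02] F [2.  1.9 2.5] T [ 0.43 -0.31 -0.03] gap 25.0 gf 50.0 q [ 0.14  0.48  1.7   0.    0.96 -1.51]
```

View pics/w2.png

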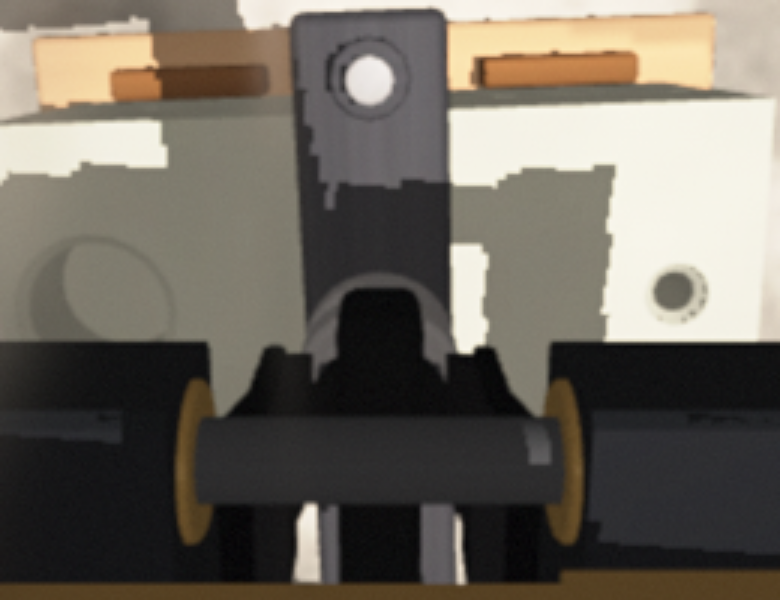

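The fingertips have closed on a 25 mm hub below the bar, seen at about (385,360), and not on the bar itself. I'll reopen, rise 7.5 mm and grip again.

play_rows(series=[[[0,0,0,0,0,0,0.5],[0,0,0,0,0,0,0.5],[0,0,0,0,0,0,0.5],[0,0,-0.15,0,0,0,0.5],[0,0,-0.15,0,0,0,0.5],[0,0,-0.15,0,0,0,0],[0,0,-0.15,0,0,0,0],[0,0,-0.15,0,0,0,0],[0,0,-0.15,0,0,0,0],[0,0,-0.15,0,0,0,0]]])

```text
t: 6.45
position: [505.2, 184.9, 195.5]
tool_rot: [0.135, -3.139, -0.0]
contact_force: [0.6, 0.7, 0.0]
finger_gap: 13.5
gripper_force: 50.0
```

```bash
python3 - <<'E'
from h import *
np.savez("cmd.npz",P=np.array([505.3,184.8,195.5]),R=down(1.657))
st()
E
```

```text
t 6.45 P [505.2 184.9 195.5] cmd [505.3 184.8 195.5] yaw 1.657 rotErr [-0.02  0.01  0.02] F [0.6 0.7 0. ] T [ 0.27 -0.08  0.02] gap 13.5 gf 50.0 q [ 0.14  0.47  1.7   0.    0.97 -1.51]
```

play_rows(series=[[[0,0,0.04,0,0,0,0],[0,0,0.08,0,0,0,0],[0,0,0.12,0,0,0,0],[0,0,0.15,0,0,0,0],[0,0,0.18,0,0,0,0],[0,0,0.18,0,0,0,0],[0,0,0.18,0,0,0,0],[0,0,0.18,0,0,0,0],[0,0,0.18,0,0,0,0],[0,0,0.18,0,0,0,0]]], squeeze=60)

```text
t: 7.7
position: [505.3, 185.0, 187.7]
tool_rot: [-0.135, 3.138, 0.0]
contact_force: [-2.7, 0.4, 9.2]
finger_gap: 13.7
gripper_force: 60.1
```

```bash
python3 - <<'E'
from h import *
np.savez("cmd.npz",P=np.array([505.3,184.8,186.5]),R=down(1.657))
st()
E
```

```text
t 7.7 P [505.3 185.  187.7] cmd [505.3 184.8 186.5] yaw 1.657 rotErr [-0.01 -0.04  0.01] F [-2.7  0.4  9.2] T [0.19 0.37 0.01] gap 13.7 gf 60.1 q [ 0.14  0.48  1.7   0.    0.95 -1.51]
```

play_rows(series=[[[0,0,0.02,0,0,0,0],[0,0,0.04,0,0,0,0],[0,0,0.06,0,0,0,0],[0,0,0.06,0,0,0,0],[0,0,0.06,0,0,0,0],[0,0,0.06,0,0,0,0],[0,0,0.06,0,0,0,0],[0,0,0.06,0,0,0,0],[0,0,0.06,0,0,0,0],[0,0,0.06,0,0,0,0]]])

```text
t: 8.95
position: [505.5, 185.0, 186.3]
tool_rot: [-0.135, 3.137, 0.0]
contact_force: [-6.1, -0.1, 19.2]
finger_gap: 13.2
gripper_force: 60.7
```

```bash
python3 - <<'E'
from h import *
np.savez("cmd.npz",P=np.array([505.3,184.8,183.5]),R=down(1.657))
st()
E
```

```text
t 8.95 P [505.5 185.  186.3] cmd [505.3 184.8 183.5] yaw 1.657 rotErr [-0.01 -0.1   0.  ] F [-6.1 -0.1 19.2] T [ 0.14  0.87 -0.01] gap 13.2 gf 60.7 q [ 0.14  0.48  1.71  0.    0.95 -1.51]
```

play_rows(series=[[[0,0,0,0,0,1.2,0],[0,0,0,0,0,2.4,0],[0,0,0,0,0,3.6,0],[0,0,0,0,0,4.8,0],[0,0,0,0,0,6,0],[0,0,0,0,0,7.2,0],[0,0,0,0,0,8.4,0],[0,0,0,0,0,9.6,0],[0,0,0,0,0,10.8,0],[0,0,0,0,0,12,0]]])

```text
t: 10.2
position: [506.1, 186.2, 186.3]
tool_rot: [1.457, 2.781, 0.006]
contact_force: [-3.8, 5.4, 17.9]
finger_gap: 13.4
gripper_force: 60.4
```

```bash
python3 - <<'E'
from h import *
np.savez("cmd.npz",P=np.array([505.3,184.8,183.5]),R=down(1.657-np.radians(60)))
st()
E
```

```text
t 10.2 P [506.1 186.2 186.3] cmd [505.3 184.8 183.5] yaw 0.606 rotErr [-0.25  0.02  0.22] F [-3.8  5.4 17.9] T [0.59 0.71 0.01] gap 13.4 gf 60.4 q [ 0.14  0.48  1.71  0.    0.95 -0.46]
```

play_rows(series=[[[0,0,0,0,0,0.3,0],[0,0,0,0,0,0.6,0],[0,0,0,0,0,0.9,0],[0,0,0,0,0,1.2,0],[0,0,0,0,0,1.4,0],[0,0,0,0,0,1.4,0],[0,0,0,0,0,1.4,0],[0,0,0,0,0,1.4,0],[0,0,0,0,0,1.4,0],[0,0,0,0,0,1.4,0]]])

```text
t: 11.45
position: [506.2, 186.3, 186.3]
tool_rot: [1.611, 2.694, 0.005]
contact_force: [-4.0, 3.8, 17.2]
finger_gap: 13.6
gripper_force: 63.2
```

```bash
python3 - <<'E'
from h import *
np.savez("cmd.npz",P=np.array([505.3,184.8,183.5]),R=down(1.657-np.radians(67)))
st()
E
```

```text
t 11.45 P [506.2 186.3 186.3] cmd [505.3 184.8 183.5] yaw 0.493 rotErr [-0.25 -0.03 -0.29] F [-4.   3.8 17.2] T [0.72 0.66 1.16] gap 13.6 gf 63.2 q [ 0.14  0.48  1.71  0.    0.95 -0.35]
```

play_rows(series=[[[0,0,-0.03,0,0,0,0],[0,0,-0.06,0,0,0,0],[0,0,-0.1,0,0,0,0],[0,0,-0.13,0,0,0,0],[0,0,-0.13,0,0,0,0],[0,0,-0.13,0,0,0,0],[0,0,-0.13,0,0,-0.1,0.5],[0,0,-0.13,0,0,-0.1,0.5],[0,0,-0.13,0,0,-0.1,0.5],[0,0,-0.13,0,0,-0.1,0.5]]])

```text
t: 12.7
position: [504.3, 184.2, 189.2]
tool_rot: [-1.607, -2.697, 0.003]
contact_force: [0.3, 1.4, -0.1]
finger_gap: 41.4
gripper_force: 0.0
```

```bash
python3 - <<'E'
from h import *
np.savez("cmd.npz",P=np.array([505.3,184.8,190.]),R=down(1.657-np.radians(66.5)))
st()
E
```

```text
t 12.7 P [504.3 184.2 189.2] cmd [505.3 184.8 190. ] yaw 0.496 rotErr [0.16 0.03 0.03] F [ 0.3  1.4 -0.1] T [ 0.03 -0.07  0.04] gap 41.4 gf 0.0 q [ 0.14  0.48  1.7  -0.    0.96 -0.35]
```

play_rows(series=[[[0,0,-0.3,0,0,0,0.6],[0,0,-0.8,0,0,0,0.8],[0,0,-1.6,0,0,0,1],[0,0,-2.2,0,0,0,1],[0,0,-2.2,0,0,0,1],[0,0,-2.2,0,0,0,1],[0,0,-2.2,0,0,0,1],[0,0,-2.2,0,0,0,1],[0,0,-2.2,0,0,0,1],[0,0,-2.2,0,0,0,1]]])

```text
t: 13.95
position: [505.2, 184.8, 299.8]
tool_rot: [-1.608, -2.698, 0.001]
contact_force: [0.1, -0.4, 0.4]
finger_gap: 86.8
gripper_force: 0.0
```

```bash
python3 - <<'E'
from h import *
from cell import ctrl
np.savez("cmd.npz",P=np.array([505.3,184.8,300.]),R=down(1.657-np.radians(66.5)))
st()
d=ctrl.read_camera("wrist");np.savez("w3.npz",**d)
plan((455,-190,290,0.332+np.pi/2))
E
```

```text
t 13.95 P [505.2 184.8 299.8] cmd [505.3 184.8 300. ] yaw 0.496 rotErr [0.03 0.01 0.01] F [ 0.1 -0.4  0.4] T [-0.02 -0.16  0.03] gap 86.8 gf 0.0 q [ 0.14  0.34  1.58  0.    1.23 -0.35]
[-6.11, -4.45, 0.2, 0.0, 0.0, -16.12]
```

play_rows(series=[[[-0.76,-0.56,0.1,0,0,-2,1],[-1.53,-1.11,0.2,0,0,-4,1],[-2.3,-1.67,0.2,0,0,-6,1],[-3.05,-2.22,0.2,0,0,-8,1],[-3.8,-2.78,0.2,0,0,-10,1],[-4.6,-3.34,0.2,0,0,-12,1],[-5.35,-3.9,0.2,0,0,-14,1],[-6.11,-4.45,0.2,0,0,-16.12,1],[-6.11,-4.45,0.2,0,0,-16.12,1],[-6.11,-4.45,0.2,0,0,-16.12,1]]])

```text
t: 15.25
position: [454.8, -189.3, 289.9]
tool_rot: [0.516, -3.099, -0.002]
contact_force: [-0.5, -0.2, -0.5]
finger_gap: 86.9
gripper_force: 0.0
```

```bash
python3 - <<'E'
from h import *
import cv2
from cell import ctrl
st()
d=ctrl.read_camera("wrist");np.savez("w4.npz",**d)
w=dict(np.load("w3.npz"))
c=proj(w,[[505,185,198]])[0].round().astype(int);print("knob",c,"handle",proj(d,[[465,-187,110]]))
x0,y0=max(c[0]-70,0),max(c[1]-60,0)
cr=w["image"][y0:y0+120,x0:x0+140,::-1]
print(x0,y0)
im=np.zeros((600,800,3),np.uint8)
im[:384,:512]=d["image"][:,:,::-1]
k=cv2.resize(cr,(288,247));im[:247,512:]=k
big=cv2.resize(d["image"][:216,:,::-1],(512,216));
cv2.imwrite("pics/m4.png",im)
E
```

```text
t 15.25 P [ 454.8 -189.3  289.9] cmd [ 455.1 -189.8  290. ] yaw 1.901 rotErr [-0.07  0.01  0.12] F [-0.5 -0.2 -0.5] T [ 0.1  -0.13 -0.01] gap 86.9 gf 0.0 q [-0.62  0.29  1.69  0.    1.16 -2.52]
knob [256 194] handle [[254.51473746 184.4121353 ]]
186 134
```

View pics/m4.png

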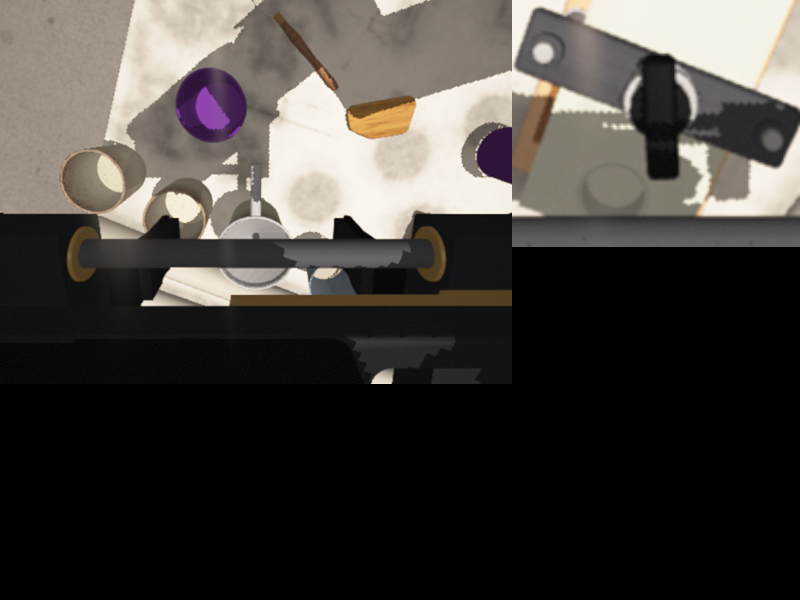

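The bar in the crop stands at its new angle on the locked knob, about 66° from the bridge. In the wrist view, the funnel handle runs from its end at (256,164) to its root at (254,215), and the neighbouring stoneware cup's rim is at (178,212).

```bash
python3 - <<'E'
from h import *
d=dict(np.load("w4.npz"))
for z in(105,112,118): print(z,onplane(d,[[256.7,164],[254.7,215]],z).round(1).tolist())
print("cup rims",onplane(d,[[177,213],[94,179]],85).round(1).tolist())
t=dict(np.load("top0.npz"));s=dict(np.load("side0.npz"))
from scipy.optimize import least_squares
hp=[(t,(np.array([473,297])+.5)*.64-.5),(s,np.array([268.0,240.3])),(d,np.array([256.7,164]))]
r=least_squares(lambda P:np.concatenate([proj(c,P)[0]-q for c,q in hp]),[445,-195,110]);print(r.x,r.fun.round(2))
E
```

```text
105 [[443.7, -191.8, 105.0], [500.0, -174.8, 105.0]]
112 [[442.6, -192.2, 112.0], [497.7, -175.6, 112.0]]
118 [[441.6, -192.5, 118.0], [495.7, -176.3, 118.0]]
cup rims [[534.6, -262.1, 85.0], [525.5, -365.2, 85.0]]
[ 444.06612376 -192.0878117   104.17512837] [-0.84  0.28 -0.43 -0.11 -0.38  0.11]
```

```bash
python3 - <<'E'
from h import *
y=0.30+np.pi/2
plan((466,-184.8,200,y),(466,-184.8,140,y),(466,-184.8,107,y))
E
```

```text
[-0.24, 0.02, 1.8, 0.0, 0.0, 0.37]
[-0.24, 0.02, 3.0, 0.0, 0.0, 0.37]
[-0.24, 0.02, 3.66, 0.0, 0.0, 0.37]
```

play_rows(series=[[[-0.24,0.02,0.9,0,0,0.37,0.7],[-0.24,0.02,1.8,0,0,0.37,0.5],[-0.24,0.02,2.5,0,0,0.37,0.5],[-0.24,0.02,3.0,0,0,0.37,0.5],[-0.24,0.02,3.2,0,0,0.37,0.5],[-0.24,0.02,3.4,0,0,0.37,0.5],[-0.24,0.02,3.55,0,0,0.37,0.5],[-0.24,0.02,3.66,0,0,0.37,0.5],[-0.24,0.02,3.66,0,0,0.37,0.5],[-0.24,0.02,3.66,0,0,0.37,0.5]]])

```text
t: 16.55
position: [466.3, -185.1, 107.3]
tool_rot: [-0.469, 3.106, -0.001]
contact_force: [0.2, 0.3, 0.4]
finger_gap: 43.2
gripper_force: 0.0
```

```bash
python3 - <<'E'
from h import *
import cv2
from cell import ctrl
st()
a=ctrl.read_camera("wrist");b=ctrl.read_camera("side");np.savez("w5.npz",**a);np.savez("s5.npz",**b)
print(proj(b,[[466,-184.8,107]]))
im=np.vstack([cv2.resize(a["image"][60:220,130:390,::-1],(520,320)),cv2.resize(b["image"][200:270,250:380,::-1],(520,280))])
cv2.imwrite("pics/m5.png",im)
E
```

```text
t 16.55 P [ 466.3 -185.1  107.3] cmd [ 466.2 -184.9  107. ] yaw 1.87 rotErr [ 0.03 -0.03  0.02] F [0.2 0.3 0.4] T [ 0.13 -0.12  0.01] gap 43.2 gf 0.0 q [-0.6   0.58  1.86  0.    0.71 -2.47]
[[274.20887123 237.1715715 ]]
```

View pics/m5.png

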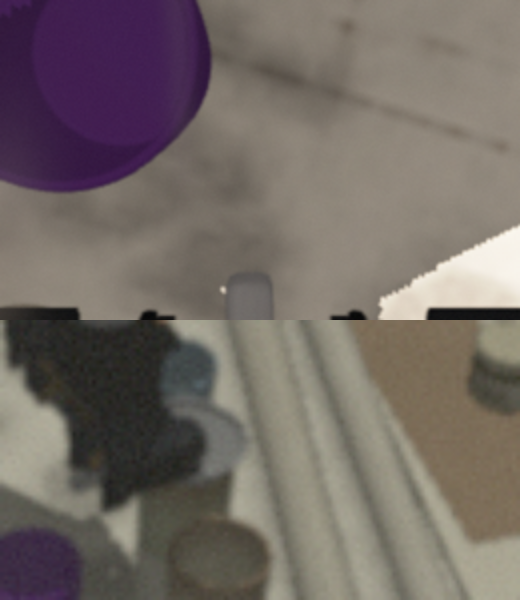

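The handle end at (250,275) is centred between the fingertips at about (145,315) and (355,315), so I'm closing the gripper.

play_rows(series=[[[0,0,0,0,0,0,0.3],[0,0,0,0,0,0,0.2],[0,0,0,0,0,0,0],[0,0,0,0,0,0,0],[0,0,0,0,0,0,0],[0,0,0,0,0,0,0],[0,0,0,0,0,0,0],[0,0,0,0,0,0,0],[0,0,0,0,0,0,0],[0,0,0,0,0,0,0]]], squeeze=55)

```text
t: 17.9
position: [466.1, -184.9, 107.0]
tool_rot: [0.469, -3.106, -0.0]
contact_force: [-0.0, 1.3, 0.6]
finger_gap: 11.5
gripper_force: 55.0
```

```bash
python3 - <<'E'
from h import *
st()
E
```

```text
t 17.9 P [ 466.1 -184.9  107. ] cmd [ 466.2 -184.9  107. ] yaw 1.871 rotErr [-0.   -0.    0.01] F [-0.   1.3  0.6] T [ 0.24 -0.14  0.08] gap 11.5 gf 55.0 q [-0.6   0.58  1.86  0.    0.71 -2.47]
```

play_rows(series=[[[0,0,-0.1,0,0,0,0],[0,0,-0.3,0,0,0,0],[0,0,-0.6,0,0,0,0],[0,0,-1.0,0,0,0,0],[0,0,-1.4,0,0,0,0],[0,0,-1.8,0,0,0,0],[0,0,-2.2,0,0,0,0],[0,0,-2.6,0,0,0,0],[0,0,-2.8,0,0,0,0],[0,0,-2.8,0,0,0,0]]])

```text
t: 19.15
position: [466.4, -185.1, 248.1]
tool_rot: [-0.469, 3.105, -0.002]
contact_force: [-0.2, -0.7, -0.5]
finger_gap: 11.3
gripper_force: 55.0
```

```bash
python3 - <<'E'
from h import *
import cv2
from cell import ctrl
np.savez("cmd.npz",P=np.array([466.2,-184.9,247]),R=down(1.871))
st()
b=ctrl.read_camera("side");a=ctrl.read_camera("top");np.savez("s6.npz",**b);np.savez("t6.npz",**a)
f=np.array([541,-161,247-92.])
print(proj(b,[f,f+[0,0,102],f+[0,0,92]]),proj(a,[f,f+[0,0,102]]))
c=proj(b,[f+[0,0,50]])[0].astype(int);e=proj(a,[f+[0,0,50]])[0].astype(int)
x,y=c-[50,50];X,Y=e-[50,50];print(x,y,X,Y)
im=np.hstack([cv2.resize(b["image"][y:y+110,x:x+100,::-1],(400,440),interpolation=cv2.INTER_CUBIC),cv2.resize(a["image"][Y:Y+110,X:X+100,::-1],(400,440),interpolation=cv2.INTER_CUBIC)])
cv2.imwrite("pics/m6.png",im)
E
```

```text
t 19.15 P [ 466.4 -185.1  248.1] cmd [ 466.2 -184.9  247. ] yaw 1.871 rotErr [ 0.1  -0.08  0.02] F [-0.2 -0.7 -0.5] T [ 0.07 -0.05  0.  ] gap 11.3 gf 55.0 q [-0.6   0.35  1.73 -0.    1.06 -2.47]
[[297.23824471 217.90627209]
 [299.21924736 191.45514949]
 [299.01750413 194.14890411]] [[293.7542157  159.93066261]
 [297.53516047 154.52114182]]
248 155 245 107
```

View pics/m6.png

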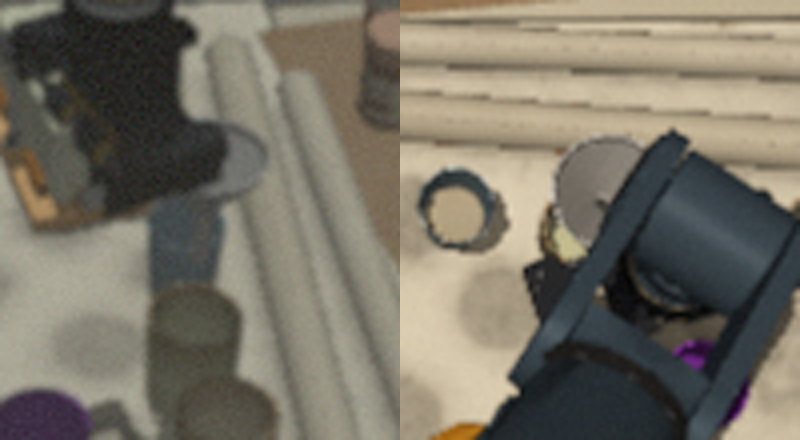

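```bash
python3 - <<'E'
from h import *
P0=np.array([466.2,-184.9,247]);P1=np.array([437.5,130,247.])
u=np.array([.03,.08,.15,.23,.31,.39,.46,.52,.56,.58])
plan(*[(*(P0+(P1-P0)*t),1.871-.551*t) for t in u])
E
```

```text
[-0.04, 0.19, 0.0, 0.0, 0.0, 0.19]
[-0.1, 0.5, 0.0, 0.0, 0.0, 0.5]
[-0.2, 0.93, 0.0, 0.0, 0.0, 0.95]
[-0.3, 1.42, 0.0, 0.0, 0.0, 1.45]
[-0.41, 1.92, 0.0, 0.0, 0.0, 1.96]
[-0.51, 2.41, 0.0, 0.0, 0.0, 2.46]
[-0.6, 2.85, 0.0, 0.0, 0.0, 2.9]
[-0.68, 3.22, 0.0, 0.0, 0.0, 3.28]
[-0.74, 3.46, 0.0, 0.0, 0.0, 3.54]
[-0.76, 3.59, 0.0, 0.0, 0.0, 3.66]
```

play_rows(series=[[[-0.04,0.19,0,0,0,0.19,0],[-0.1,0.5,0,0,0,0.5,0],[-0.2,0.93,0,0,0,0.95,0],[-0.3,1.42,0,0,0,1.45,0],[-0.41,1.92,0,0,0,1.96,0],[-0.51,2.41,0,0,0,2.46,0],[-0.6,2.85,0,0,0,2.9,0],[-0.68,3.22,0,0,0,3.28,0],[-0.74,3.46,0,0,0,3.54,0],[-0.76,3.59,0,0,0,3.66,0]]])

```text
t: 20.5
position: [448.6, -1.0, 246.5]
tool_rot: [-0.03, -3.14, -0.001]
contact_force: [0.2, -1.1, -0.0]
finger_gap: 11.4
gripper_force: 55.0
```

```bash
python3 - <<'E'
from h import *
st()
c=np.load("cmd.npz");P0=c["P"];P1=np.array([437.5,130,236.]);y0=np.arctan2(c["R"][1,1],c["R"][0,1])
u=np.array([.06,.2,.4,.6,.77,.9,.97,1])
plan(*[(*(P0+(P1-P0)*t),y0+(1.32-y0)*t) for t in u])
E
```

```text
t 20.5 P [448.6  -1.  246.5] cmd [449.4  -2.2 247. ] yaw 1.552 rotErr [-0.04  0.1  -0.  ] F [ 0.2 -1.1 -0. ] T [ 0.09 -0.08  0.02] gap 11.4 gf 55.0 q [-0.25  0.28  1.85  0.    1.01 -1.8 ]
[0.02, 0.16, 0.01, 0.0, 0.0, 0.16]
[0.06, 0.53, 0.04, 0.0, 0.0, 0.53]
[0.12, 1.06, 0.09, 0.0, 0.0, 1.06]
[0.17, 1.58, 0.13, 0.0, 0.0, 1.59]
[0.22, 2.03, 0.17, 0.0, 0.0, 2.04]
[0.26, 2.38, 0.2, 0.0, 0.0, 2.39]
[0.28, 2.56, 0.21, 0.0, 0.0, 2.57]
[0.29, 2.64, 0.22, 0.0, 0.0, 2.65]
```

play_rows(series=[[[0.02,0.16,0.01,0,0,0.16,0],[0.06,0.53,0.04,0,0,0.53,0],[0.12,1.06,0.09,0,0,1.06,0],[0.17,1.58,0.13,0,0,1.59,0],[0.22,2.03,0.17,0,0,2.04,0],[0.26,2.38,0.2,0,0,2.39,0],[0.28,2.56,0.21,0,0,2.57,0],[0.29,2.64,0.22,0,0,2.65,0],[0.29,2.64,0.22,0,0,2.65,0],[0.29,2.64,0.22,0,0,2.65,0]]])

```text
t: 21.75
position: [437.6, 129.6, 236.1]
tool_rot: [0.394, 3.117, -0.0]
contact_force: [-0.1, -0.3, -1.1]
finger_gap: 11.2
gripper_force: 55.0
```

```bash
python3 - <<'E'
from h import *
import cv2
from cell import ctrl
s=st()
f=np.array([514,110.5,140.])
cr=[]
for n in("side","top"):
    ims=[ctrl.read_camera(n) for _ in range(4)]
    b=ims[0]; b["image"]=np.mean([i["image"].astype(float) for i in ims],0).astype(np.uint8)
    np.savez(n[0]+"7.npz",**b)
    c=proj(b,[f+[0,0,40]])[0].astype(int); x,y=c-[28,32]; print(n,x,y,proj(b,[f,f+[0,0,102],[514,110.5,102]]).round(1).tolist())
    cr.append(cv2.resize(b["image"][y:y+60,x:x+50,::-1],(400,480),interpolation=cv2.INTER_CUBIC))
cv2.imwrite("pics/m7.png",np.hstack(cr))
E
```

```text
t 21.75 P [437.6 129.6 236.1] cmd [437.5 130.1 236. ] yaw 1.319 rotErr [ 0.01 -0.01  0.05] F [-0.1 -0.3 -1.1] T [ 0.1  -0.05 -0.  ] gap 11.2 gf 55.0 q [ 0.04  0.31  1.84 -0.    0.99 -1.28]
side 244 130 [[272.4, 172.4], [273.2, 147.7], [272.1, 181.1]]
top 183 135 [[212.7, 169.3], [210.4, 164.6], [213.5, 170.9]]
```

View pics/m7.png

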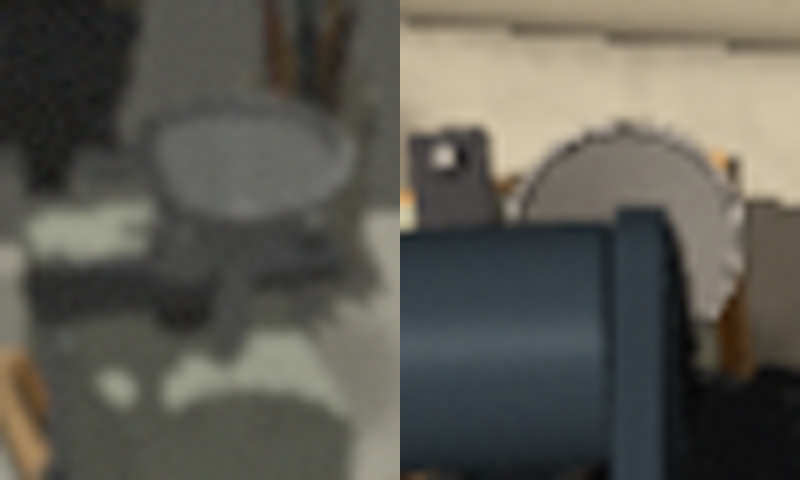

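Side half: rim ellipse centred at about (251,160), spout end near (226,350). Top half: rim spans x 513–745 with its top at 122. The funnel seems to sag a few degrees, so I'll quantify it from the pixels.

```bash
python3 - <<'E'
from h import *
b=dict(np.load("s7.npz"));g=b["image"].astype(int).sum(2)//3
print("cols",list(range(262,288)))
for r in list(range(140,184)): print(r,*g[r,262:290])
E
```

```text
cols [262, 263, 264, 265, 266, 267, 268, 269, 270, 271, 272, 273, 274, 275, 276, 277, 278, 279, 280, 281, 282, 283, 284, 285, 286, 287]
140 84 85 84 83 83 84 83 82 85 85 83 89 87 82 72 64 57 58 52 45 37 39 42 42 53 70 73 78
141 86 83 84 84 86 85 84 83 84 85 86 88 89 85 83 78 73 65 58 48 38 37 40 44 57 67 74 82
142 85 86 83 83 86 82 79 78 80 84 80 83 89 90 86 87 86 75 70 61 51 47 40 45 55 69 74 80
143 83 82 80 80 82 81 75 78 78 78 81 81 81 83 82 84 83 82 79 78 70 61 53 48 60 71 74 73
144 77 77 77 75 79 80 82 82 84 87 91 89 88 87 85 87 87 85 83 82 80 73 68 64 69 73 73 73
145 66 68 79 80 85 90 92 97 96 99 100 97 100 99 99 100 98 93 94 87 84 78 75 78 80 76 72 66
146 67 72 86 95 97 99 98 99 100 103 103 106 106 104 102 103 103 99 98 97 91 86 77 81 86 83 75 68
147 68 79 93 99 98 98 100 99 101 103 104 103 103 103 103 102 104 102 103 101 100 95 83 81 93 96 82 68
148 69 80 95 100 100 100 99 99 99 102 104 105 106 105 103 104 104 102 101 102 103 100 95 87 97 106 89 71
149 67 81 93 99 100 101 99 99 100 101 101 105 103 105 100 101 102 105 103 104 105 105 101 98 102 106 89 76
150 68 77 90 97 101 10
[... 2593 characters left out ...]
 77 82 105 133 143 147 148 145 141 139 132 136 143 140 138 141 143 142 142 145 146 145 142 134 122 117 117 119
178 80 85 111 141 147 145 138 132 128 124 119 117 118 120 116 123 127 128 126 133 139 145 144 137 126 121 119 119
179 77 86 113 137 141 131 121 111 105 99 97 92 94 90 90 94 96 95 98 108 123 128 133 137 132 123 118 120
180 79 82 101 120 119 102 93 87 86 86 81 81 83 82 79 80 78 81 80 84 93 97 110 127 130 125 121 120
181 77 78 86 94 93 82 77 78 79 80 82 82 82 80 77 76 75 76 79 78 79 81 85 106 120 120 120 120
182 78 77 79 79 78 76 76 76 82 80 81 81 81 78 80 79 76 75 78 77 76 77 78 83 95 103 116 124
183 79 78 75 80 77 77 76 79 79 82 79 82 82 78 76 74 75 79 78 78 78 78 78 81 80 94 114 126
```

```bash
cat > fit.py <<'E'
from h import *
from scipy.optimize import least_squares
s=dict(np.load("s7.npz"));t=dict(np.load("t7.npz"))
P=np.array([437.6,129.6,236.1])
def pts(q):
    th,roll,L,h=q
    F=R.from_euler("z",1.319-np.pi/2).as_matrix()
    Q=F@R.from_euler("yx",[th,roll]).as_matrix()   # th>0: axis top leans to +x (sag)
    H=P+[0,0,2+h]
    return [H+Q@np.array([L,0,z]) for z in(-94,8)]
m=[(s,np.array([271.5,173.4])-.5,0),(s,np.array([275.0,149.8])-.5,1),(t,np.array([211.2,164.6])-[.35,.2],1)]
def f(q):
    p=pts(q); return np.r_[np.concatenate([proj(c,p[i])[0]-v for c,v,i in m])/.5,(q[2]-79)/2,(q[3]+3)/4,q[1]/.02,q[0]/.1]
r=least_squares(f,[0,0,79,-3])
print("sag deg",np.degrees(r.x[:2]).round(1),r.x[2:].round(1),"spout,rim",np.round(pts(r.x),1),r.fun.round(2),"sd",np.sqrt(np.diag(np.linalg.inv(r.jac.T@r.jac))).round(3))
E
python3 fit.py
```

```text
sag deg [4.  0.5] [80.8 -3. ] spout,rim [[509.5 112.1 135.7]
 [516.2 109.3 237.4]] [ 0.02  0.71 -1.34 -0.61  0.07 -0.49  0.92 -0.    0.47  0.7 ] sd [0.019 0.018 0.975 1.881]
```

```bash
cat >> fit.py <<'E'
if __name__=="__main__":
    a=np.array([np.cos(1.319),np.sin(1.319),0]); T=R.from_rotvec(-np.radians(4)*a).as_matrix()
    v=pts(r.x)[0]-P
    tgt=np.array([514,110.5,126])-T@v
    print(tgt); plan((*tgt,1.319),tilt=T)
E
python3 fit.py
```

```text
sag deg [4.  0.5] [80.8 -3. ] spout,rim [[509.5 112.1 135.7]
 [516.2 109.3 237.4]] [ 0.02  0.71 -1.34 -0.61  0.07 -0.49  0.92 -0.    0.47  0.7 ] sd [0.019 0.018 0.975 1.881]
[435.45161184 129.7405011  221.03642336]
[0.04, -0.02, 0.3, 0.0, -0.8, 0.02]
```

play_rows(series=[[[0.01,0,0.05,0,-0.1,0,0],[0.01,0,0.1,0,-0.2,0,0],[0.02,-0.01,0.15,0,-0.35,0.01,0],[0.03,-0.01,0.2,0,-0.5,0.01,0],[0.04,-0.02,0.25,0,-0.65,0.02,0],[0.04,-0.02,0.3,0,-0.8,0.02,0],[0.04,-0.02,0.3,0,-0.8,0.02,0],[0.04,-0.02,0.3,0,-0.8,0.02,0],[0.04,-0.02,0.3,0,-0.8,0.02,0],[0.04,-0.02,0.3,0,-0.8,0.02,0]]], squeeze=60)

```text
t: 23.4
position: [435.4, 129.5, 221.1]
tool_rot: [0.387, 3.048, -0.013]
contact_force: [0.0, 0.4, -0.3]
finger_gap: 11.7
gripper_force: 60.0
```

```bash
python3 - <<'E'
from h import *
from cell import ctrl
st()
for n in("side","top"):
    ims=[ctrl.read_camera(n) for _ in range(6)]
    b=ims[0]; b["image"]=np.mean([i["image"].astype(float) for i in ims],0).round().astype(np.uint8); np.savez(n[0]+"8.npz",**b)
    print(n,proj(b,[[514,110.5,126],[514,110.5,228],[514,110.5,126+50]]).round(1).tolist())
    g=b["image"].astype(int).sum(2)//3
    if n=="side":
        print("cols",*range(260,290))
        for r in range(144,182): print(r,*g[r,260:290])
    else:
        print("cols",*range(194,230))
        for r in range(146,182,1): print(r,*g[r,194:230])
E
```

```text
t 23.4 P [435.4 129.5 221.1] cmd [435.3 129.6 221. ] yaw 1.318 rotErr [-0.   -0.01  0.03] F [ 0.   0.4 -0.3] T [ 0.06 -0.01 -0.03] gap 11.7 gf 60.0 q [ 0.06  0.31  1.91 -0.03  0.86 -1.24]
side [[272.3, 175.6], [273.0, 151.2], [272.6, 163.9]]
cols 260 261 262 263 264 265 266 267 268 269 270 271 272 273 274 275 276 277 278 279 280 281 282 283 284 285 286 287 288 289
144 85 83 83 81 87 86 84 84 86 83 85 86 86 88 95 98 92 80 71 65 63 57 46 46 45 54 66 71 73 73
145 82 81 75 79 88 89 84 80 84 83 82 85 83 82 87 89 84 80 78 76 73 66 67 67 64 65 73 73 72 69
146 84 78 74 79 85 90 81 77 78 84 87 91 90 88 87 88 89 88 81 79 77 72 82 86 85 82 76 73 70 65
147 85 83 83 85 83 82 84 83 86 93 101 100 100 101 100 101 99 98 92 88 85 80 81 88 93 93 82 75 71 68
148 87 91 90 83 83 86 94 98 99 101 105 106 107 107 106 103 103 104 100 97 97 92 85 84 95 96 89 77 73 75
149 84 86 87 89 93 98 101 100 103 104 101 103 105 105 105 102 102 101 102 102 101 97 91 89 94 98 93 79 71 76
150 75 81 91 97 102 103 102 102 102 103 103 106 105 105 105 103 101 103 102 102 102 101 100 99 96 97 93 81 71 77
151 84 86 96 103 104 103 
[... 7612 characters left out ...]
35 47 64 70 76 76
176 54 55 55 55 57 56 56 56 57 57 57 54 39 40 58 57 58 56 56 50 35 19 68 116 117 128 136 110 86 37 34 45 59 62 72 72
177 58 58 59 58 57 58 58 60 59 60 59 57 41 41 58 57 59 57 57 50 36 18 52 92 123 140 125 96 62 40 34 46 56 59 67 67
178 60 60 59 61 61 60 61 61 60 62 60 57 42 40 59 58 57 57 56 49 32 20 51 102 136 126 83 79 63 41 36 42 54 58 63 63
179 62 61 62 62 63 62 63 63 62 62 63 59 44 41 58 57 57 57 55 45 27 21 41 100 111 75 83 80 65 41 35 38 51 59 62 63
180 63 64 63 64 64 64 64 64 65 64 64 60 46 41 57 57 57 58 57 44 26 20 13 35 61 73 83 80 64 39 34 39 52 58 62 61
181 65 65 65 65 65 65 66 66 65 66 66 62 45 42 58 57 57 57 57 47 31 20 9 8 17 49 77 82 68 50 50 53 60 62 63 64
```

```bash
python3 - <<'E'
from h import *
def show(n,c0,c1,r0,r1):
    d=dict(np.load(n)); g=d["image"].astype(int).sum(2)//3
    print(n,"cols",*range(c0,c1))
    for r in range(r0,r1): print(r,*g[r,c0:c1])
    return d
d=dict(np.load("top0.npz"))
for zr in (112,115):
  f=np.array([541,-161,zr-102.]); print("top0 upright hole-rim",(proj(d,f+[0,0,50])-proj(d,f+[0,0,102])).round(2), proj(d,f+[0,0,102]).round(1))
g=d["image"].astype(int).sum(2)//3
print("top0 cols",*range(284,298));[print(r,*g[r,284:298]) for r in range(158,172)]
print("rim row164:",*g[161,275:310]); print("rim col293:",*g[145:182,292])
d=dict(np.load("t6.npz"))
f=np.array([541.2,-161.3,151.]); print("t6 upright hole-rim",(proj(d,f+[0,0,50])-proj(d,f+[0,0,102])).round(2),proj(d,f+[0,0,102]).round(1))
g=d["image"].astype(int).sum(2)//3
print("t6 cols",*range(288,302));[print(r,*g[r,288:302]) for r in range(150,164)]
print("row152:",*g[152,278:316]); print("col296:",*g[134:160,296])
E
```

```text
top0 upright hole-rim [[-1.64  2.34]] [[292.3 162. ]]
top0 upright hole-rim [[-1.64  2.35]] [[292.4 161.9]]
top0 cols 284 285 286 287 288 289 290 291 292 293 294 295 296 297
158 100 101 103 104 106 109 115 116 118 117 117 121 125 124
159 102 98 100 105 107 111 113 116 119 120 122 125 124 123
160 99 97 100 102 107 107 110 114 118 120 126 128 123 124
161 97 99 101 102 106 108 112 117 119 121 125 125 126 124
162 96 98 99 100 102 105 109 112 122 124 126 124 125 127
163 95 97 97 97 91 89 85 99 118 126 127 124 122 123
164 93 96 96 94 91 69 55 80 112 123 123 123 124 128
165 94 96 95 95 90 76 71 87 113 120 121 122 121 124
166 95 95 95 95 95 95 98 105 116 117 119 121 121 123
167 96 94 96 96 96 100 104 106 109 114 117 119 121 122
168 96 95 97 98 99 101 104 105 108 115 115 115 119 121
169 96 97 98 98 103 99 103 106 111 113 114 117 118 119
170 95 94 98 101 100 101 102 106 110 108 112 114 115 115
171 118 95 101 101 101 101 102 105 104 109 114 114 114 116
rim row164: 187 185 187 186 147 85 93 98 97 97 99 101 102 106 108 112 117 119 121 125 125 126 124 125 125 126 125 125 118 138 138 132 179 140 75
[... 600 characters left out ...]
 136 133 131 112 54 35 46
156 102 104 105 108 108 106 108 121 135 130 77 32 44 51
157 103 105 105 105 105 94 69 60 95 97 39 47 54 58
158 105 104 103 100 102 96 75 61 63 53 44 51 53 62
159 105 105 101 101 103 103 100 78 61 52 48 51 55 60
160 102 103 100 104 104 105 105 97 55 41 51 56 61 62
161 103 101 104 102 105 105 109 88 41 44 53 59 59 60
162 102 103 102 103 106 110 105 74 39 46 59 61 62 58
163 104 104 103 106 106 111 90 49 44 54 61 62 62 62
row152: 194 194 196 193 191 156 94 106 102 105 106 108 108 109 112 116 120 123 119 125 129 128 105 42 36 52 56 61 62 59 61 61 57 43 40 62 69 66
col296: 138 156 169 173 177 170 157 117 104 122 119 120 120 122 123 127 125 123 119 124 124 133 135 95 63 61
```

```bash
python3 - <<'E'
from h import *
c=np.load("cmd.npz")
a=np.array([np.cos(1.319),np.sin(1.319),0]); T=R.from_rotvec(-np.radians(4)*a).as_matrix()
plan((*(c["P"]+[-1.5,-.5,-13]),1.318),tilt=T)
E
```

```text
[0.04, -0.02, 0.26, 0.0, -0.0, 0.01]
```

play_rows(series=[[[0.01,0,0.04,0,0,0,0],[0.02,-0.01,0.08,0,0,0,0],[0.03,-0.01,0.12,0,0,0,0],[0.04,-0.02,0.16,0,0,0,0],[0.04,-0.02,0.2,0,0,0,0],[0.04,-0.02,0.24,0,0,0,0],[0.04,-0.02,0.26,0,0,0,0],[0.04,-0.02,0.26,0,0,0,0],[0.04,-0.02,0.26,0,0,0,0],[0.04,-0.02,0.26,0,0,0,0]]])

```text
t: 25.25
position: [434.0, 128.9, 208.0]
tool_rot: [0.387, 3.048, -0.013]
contact_force: [0.3, -0.3, -0.4]
finger_gap: 11.3
gripper_force: 60.0
```

```bash
python3 - <<'E'
from h import *
from cell import ctrl
st()
ims=[ctrl.read_camera("side") for _ in range(8)]
b=ims[0]; b["image"]=np.mean([i["image"].astype(float) for i in ims],0).round().astype(np.uint8); np.savez("s9.npz",**b)
print([(z,proj(b,[[514,103.5,z]]).round(1).tolist()) for z in (108,113,118)])
g=b["image"].astype(int).sum(2)//3; g0=np.load("side0.npz")["image"].astype(int).sum(2)//3
print("cols",*range(262,286))
for r in range(168,194): print(r,*g[r,262:286])
print("side0")
for r in range(172,194): print(r,*g0[r,262:286])
E
```

```text
t 25.25 P [434.  128.9 208. ] cmd [434.  128.9 207.9] yaw 1.318 rotErr [-0.   -0.01 -0.03] F [ 0.3 -0.3 -0.4] T [ 0.16 -0.01 -0.01] gap 11.3 gf 60.0 q [ 0.05  0.33  1.93 -0.03  0.82 -1.24]
[(108, [[272.5, 180.9]]), (113, [[272.5, 179.8]]), (118, [[272.6, 178.6]])]
cols 262 263 264 265 266 267 268 269 270 271 272 273 274 275 276 277 278 279 280 281 282 283 284 285
168 52 47 41 43 39 38 40 42 53 65 68 66 69 71 77 78 79 77 72 72 72 74 76 91
169 61 51 40 39 38 34 35 44 54 69 72 70 71 74 76 80 78 79 74 72 76 82 85 92
170 73 61 49 42 40 40 44 48 61 71 73 70 72 77 82 88 84 86 84 80 81 92 101 102
171 76 70 62 57 53 56 61 66 70 73 72 72 75 92 106 113 112 112 110 106 98 98 111 115
172 79 81 83 80 76 70 75 75 75 74 70 74 80 107 132 138 139 140 139 132 117 109 114 118
173 81 93 109 113 104 91 87 84 78 71 70 72 84 111 138 146 148 148 147 146 134 118 116 115
174 87 109 135 140 132 121 114 106 92 82 73 71 84 112 138 147 146 149 149 147 144 131 120 116
175 97 125 145 150 148 142 141 132 120 103 81 71 82 110 136 147 147 147 147 148 146 140 126 119
176 120 139 148 150 151 149 149 145 138 121 90 70 78 
[... 2677 characters left out ...]
5 153 150 140 133 129 121 113 106 109 108 107 111 104 101 95 96 93 91 88
186 149 148 147 145 139 137 134 122 121 112 102 96 104 93 94 93 90 89 87 86 86 87 91 89
187 123 123 122 112 110 105 101 102 94 92 90 91 86 88 88 89 83 90 88 90 85 89 86 86
188 96 98 93 89 89 86 88 93 89 89 86 90 85 90 90 87 85 88 88 87 85 83 90 88
189 89 88 83 87 88 89 87 86 88 89 88 88 88 89 92 84 86 86 86 86 89 86 86 90
190 86 89 89 88 94 90 91 91 91 92 88 89 89 87 84 87 90 85 90 87 88 89 87 85
191 89 90 84 89 87 88 88 88 90 88 90 91 88 90 85 88 86 88 87 87 87 92 87 86
192 90 92 88 89 90 88 93 88 87 89 90 89 91 88 90 88 90 84 86 85 90 91 87 89
193 87 87 86 89 90 90 88 85 91 86 89 86 82 93 91 91 89 90 93 88 92 90 90 89
```

play_rows(series=[[[0.01,0,0.01,0,0,0,0],[0.02,-0.01,0.03,0,0,0,0],[0.03,-0.02,0.05,0,0,0,0],[0.03,-0.02,0.06,0,0,0,0],[0.03,-0.02,0.06,0,0,0,0],[0.03,-0.02,0.06,0,0,0,0],[0.03,-0.02,0.06,0,0,0,0],[0.03,-0.02,0.06,0,0,0,0],[0.03,-0.02,0.06,0,0,0,0],[0.03,-0.02,0.06,0,0,0,0]]])

```text
t: 26.9
position: [432.5, 128.2, 204.9]
tool_rot: [0.387, 3.048, -0.013]
contact_force: [0.1, 0.3, -2.0]
finger_gap: 11.8
gripper_force: 60.0
```

```bash
python3 - <<'E'
from h import *
from cell import ctrl
s=st(); print(abs(s["dq"]).max())
b=np.mean([ctrl.read_camera("side")["image"].sum(2)/3. for _ in range(6)],0).astype(int)
for r in range(172,184): print(r,*b[r,264:282])
t=np.mean([ctrl.read_camera("top")["image"].sum(2)/3. for _ in range(4)],0).astype(int)
print("top");[print(r,*t[r,208:217]) for r in range(163,172)]
print(*t[167,193:230]);print(*t[148:160,211])
d=dict(np.load("top0.npz"))
print(proj(d,[[514,110.5,112],[514,110.5,162],[514,110.5,214]]))
E
```

```text
t 26.9 P [432.5 128.2 204.9] cmd [434.  128.9 207.9] yaw 1.318 rotErr [ 0.   -0.   -0.03] F [ 0.1  0.3 -2. ] T [ 0.09 -0.04 -0.01] gap 11.8 gf 60.0 q [ 0.05  0.33  1.93 -0.03  0.81 -1.25]
0.0018952130709293455
172 82 79 77 71 74 76 75 73 74 75 94 120 137 137 139 140 139 132
173 115 113 104 93 86 83 77 73 69 75 94 122 143 147 149 148 148 146
174 139 140 134 119 113 106 91 76 72 75 89 119 140 147 147 148 148 146
175 150 149 147 144 140 133 114 88 74 74 90 117 141 145 147 147 148 148
176 149 151 149 149 148 142 130 103 79 74 89 117 138 145 146 147 148 146
177 149 149 146 141 133 131 121 99 78 73 83 107 124 133 141 145 144 147
178 144 142 130 119 108 100 93 82 73 70 74 88 99 111 124 128 135 141
179 132 120 104 92 86 81 79 75 74 71 72 78 81 87 93 99 109 123
180 104 93 83 79 77 80 81 77 75 76 76 78 78 79 80 80 86 97
181 83 78 76 77 78 79 80 81 80 78 80 81 76 78 77 77 78 79
182 78 77 77 77 79 79 80 80 80 83 81 81 78 77 76 79 77 76
183 78 78 79 78 79 79 82 82 83 82 81 79 78 76 76 79 79 79
top
163 103 104 106 109 112 115 117 119 122
164 103 104 108 110 111 113 117 118 120
165 103 104 105 107 110 113 116 120 120
166 102 102 102 104 109 113 117 121 124
167 100 100 101 100 94 89 108 128 123
168 100 100 100 91 66 52 87 124 126
169 102 100 100 88 59 61 86 115 127
170 100 101 102 98 99 104 108 122 126
171 104 98 89 90 101 105 97 111 125
28 30 20 38 94 105 78 100 101 103 101 101 102 102 102 100 100 101 100 94 89 108 128 123 126 128 129 129 128 126 127 132 146 129 78 84 84
187 189 188 188 172 128 98 106 110 110 110 111
[[213.2703674  170.49504041]
 [212.23030083 168.36811281]
 [211.06951736 165.99432012]]
```

```bash
python3 -c "
from cell import ctrl
print(ctrl.job_done())"
```

```text
the job is handed in; nothing more can be done
None
```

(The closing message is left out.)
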